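# Hang the slide carrier on the draining bar

### The job

Open the grey tub's lid fully, until it rests on its stop, take the slide carrier out by its tab and hang it by its loop on the draining stand's bar, so that the bar passes through the loop and the carrier hangs upright and free. The bar's height is set anew each day, so feel for it; let the carrier's weight come onto the bar before letting go, never drop it, and leave the other things on the bench where they are.

Things in the scene. Friction and masses are not known exactly. Their poses are not given: they have to be found in the camera images.
- tub: Fixed open-topped grey plastic tub, outside 160 (x) by 160 (y) by 130 mm high, walls and floor 5 mm, under a hinged lid. Origin: centre of its underside; z up; the lid's hinge runs along y on the +x rim, the lid's knob is near the -x rim.
- lid (a joint): Angle of the tub's lid (8 mm thick, covering the tub): 0 closed, 1.85 rad on its stop, leaning back past upright. Left alone below about 1.5 rad it falls shut; well past upright it falls onto its stop.
- lid_handle (a point): Grip point of the lid's knob, about 35 mm out from the lid's outer face; moves with the lid. Its z axis is that of the lid (up when closed). The knob is round, 28 mm across (its head spans 22 to 43 mm out from the lid); it can be pinched from above along the hinge line and then pivots between the fingers as the lid swings.
- lid_hinge (a point): Point on the lid's hinge axis, on the tub's +x rim; the axis is the tub's y axis.
- carrier: White slide carrier, about 0.25 kg, standing in the tub: a basket of glass slides 82 (x) by 92 (y) by 32 mm high, with a rectangular loop on it in the y-z plane and a grip tab on top, 118 mm high in all. Origin: centre of the underside; z up.
- carrier_tab (a point): Centre of the carrier's grip tab, 104 mm above its origin: a flat plate 8 mm thick (carrier x), 30 mm wide (y), 28 mm high, standing on the loop.
- carrier_loop (a point): Centre of the window in the carrier's loop, 58.5 mm above its origin: 80 mm wide (carrier y), 53 mm high (z = 32 to 85 mm). The loop is a strip 12 mm wide in x and 5 mm thick, its top at z = 90 mm. A bar along carrier x passes through.
- stand: Fixed draining stand: steel tray foot 180 (x) by 130 (y) mm, rim 14 mm high. Origin: centre of its underside; z up. A post at x = +70 mm (sleeve 32 mm across, 108 mm high) carries a level steel bar that runs along -x over y = 0 to its free end at x = -75 mm. The loop goes on over the free end and may hang anywhere from x = -60 to +25 mm.
- stand_spot (a point): Point on the stand's foot (8 mm above the table) straight below a good spot of the bar, x = -20 mm. The bar is 20 mm wide (y), 16 mm high; its last 6 mm stand up 8 mm as a lip; the post ends level with the bar. The post telescopes and is clamped: the bar's top is 150 to 220 mm above the table, not measured: feel for it (it bears 30 N).
- slide_box: Bystander: flat blue box, 140 by 90 by 34 mm, between tub and stand. Origin: centre of underside.
- ring_box: Bystander: cardboard box 90 by 150 by 75 mm, towards the far side. Origin: centre of underside.
- bottle: Bystander: amber bottle, 66 mm across, 130 mm high. Origin: centre of underside.
- jar_a: Bystander: glass jar with white lid, 60 mm across, 85 mm high. Origin: centre of underside.
- jar_b: Bystander: glass jar with black lid, 60 mm across, 65 mm high. Origin: centre of underside.
- brush: Bystander: brush 170 mm long lying on the bench. Origin: underside, near its middle.
- beaker: Bystander: white cup, 70 mm across, 90 mm high. Origin: centre of underside.
Mind the look-alikes: they are no part of the job. What is shaped like the stand but green or red is not meant.

How it is judged (in metres and radians):
On the way, in this order (a step that is already met when the one before it is completed fails the run):
1. the lid rests on its stop (value of joint lid above 1.78 rad), for 0.3 s.
2. the carrier's loop bears on the bar while the fingers still hold it (x of carrier in the frame of stand between -0.065 and 0.03 m and y of carrier in the frame of stand between -0.035 and 0.035 m and height (world z) of carrier between 0.045 and 0.142 m and contact force between carrier and stand above 0.7 N and angle between carrier's own z axis and vertical below 0.2 rad and contact force between the fingers and carrier above 0.5 N), for 0.1 s.
At the end, for the whole second after the job is handed in: Carrier hangs still by its loop, let go, upright within 0.2 rad, x -65 to 30 mm and y within 35 mm in the stand's frame, 45 to 142 mm above the table, bearing on the stand with over 0.7 N; lid within 0.07 rad of its stop; bystanders within 30 mm of where they were (x of carrier in the frame of stand between -0.065 and 0.03 m and y of carrier in the frame of stand between -0.035 and 0.035 m and height (world z) of carrier between 0.045 and 0.142 m and contact force between carrier and stand above 0.7 N and angle between carrier's own z axis and vertical below 0.2 rad and linear speed of carrier below 0.05 m/s and value of joint lid above 1.78 rad and distance of each of slide_box, ring_box, bottle, jar_a, jar_b, brush, beaker from where it was at the start of the episode below 0.03 m); the robot touches nothing.
It fails at once if the carrier falls: it moves faster than 0.3 m/s while no finger touches it (contact force between the fingers and carrier below 0.02 N and linear speed of carrier above 0.3 m/s).
It fails at once if a bystander is pushed more than 30 mm or knocked over (distance of any of slide_box, ring_box, bottle, jar_a, jar_b, brush, beaker from where it was at the start of the episode above 0.03 m).
It also fails if it takes over 72 s, if anything falls off the work surface, if the arm or the gripper's body presses on something with over 40 N, if the wrist force passes 120 N, or if a joint passes its speed limit or range.

### The arm

A 6-joint arm with a two-finger parallel gripper is mounted at the origin on the work surface. World frame = base frame: x ahead of the robot, y to its left, z up, the work surface at z = 0. Lengths are in mm, angles in rad, forces in N, time in s.
With the tool pointing down it reaches from about 400 to 925 mm from the base axis. Payload 12.5 kg.
Tool frame: the origin (TCP) lies at the very end of the fingers, on their centre line; the grasp point (between the pads) lies 19 mm behind it; z points along the fingers, y is the direction in which the jaws open and shut (so a half turn about z gives the same grasp; the last joint's range is limited). The gripper opens to 95 mm and grips with 3 to 60 N. Pads are 20 mm wide; open, the fingers measure 119 mm over their backs; the gripper's body (75 mm by 180 mm) begins 59 mm behind the grasp point.
Start: joints at [1.236, 0.491, 1.559, -0, 1.092, -0.106], TCP at [141.737, 608.734, 214.661] pointing down, gripper open.
Joint ranges: [-3.1, 3.1], [-0.84, 2.19], [0.05, 2.79], [-1.13, 4.28], [0.06, 2.93], [-2.69, 2.69]. Speed limits (rad/s): [2.22, 2.22, 2.79, 3.14, 3.14, 3.14].

### API

Orientations are given as [roll, pitch, yaw] about the fixed x, y, z axes, in that order (R = Rz(yaw) Ry(pitch) Rx(roll)).
In Python, from cell import env gives the robot as it stands.
- The arm moves only by the shell command python3 -m pendant 'ROWS'. ROWS is JSON, a list that holds one entry, the list of rows, each a list of 5 numbers: the opening, from 0 (shut) to 1 (fully open), then the shift along the tool's x, y, z in m, then the turn about the tool's z in rad. A call has exactly 8 rows; each row is the pose to reach, as a shift and turn from the pose commanded when the call began, along the tool's axes at that moment; what a row does not reach only later rows make up. A row lasts 1/10 s, in which the tool goes at most 50 mm and 8.59 degrees, less where a joint would pass 70% of its speed; a pose out of reach is approached as far as the arm can. A call with a gripper value outside its range is refused whole. The fingers move at their own pace and stop on an object; the grip force is fixed at half the most. Time passes only in rows, so rows that repeat a pose let the fingers close, or fill a call up. It gives the time, the measured TCP pose, the force and the opening at its end, in the units of the state.
- env.state(): the state, without advancing time (a new reading comes with each control period).
- env.read_camera(name): name is "side" or "top"; returns a dict with "image" (420x560x3 uint8, blue, green, red), "range_z" (420x560 float32, mm along the optical axis (not along the pixel's ray), 0 where there is no reading), "fx", "fy", "cx", "cy" (pixels), "rvec" (rotation vector, rad) and "tvec" (3), from world to camera coordinates, as OpenCV has them. Camera axes: x right, y down, z forward; pixel columns grow to the right and rows downward; lengths in mm; the calibration is good to about 2 mm. A picture is of the moment at which its call begins.
- env.job_done(): hands the job in, once; it reports no verdict.
The state is a dict: "t": time; "joints": joint angles; "qvel": joint speeds; "tau": joint torques, N m; "eef_pos": TCP position; "tcp_rot": TCP orientation; "ft_force": force on the tool from outside, world axes, zero at the start; "moment": the same for the moment, N m; "opening": opening from 0.0 (shut) to 1.0 (fully open).
Only numpy, scipy, OpenCV 4.12 (cv2) and the standard library are available. Lean on these libraries where they do the work, as an engineer would, in place of code of your own. Each camera call takes 0.05 s, during which the arm holds its last target. There are 200 camera calls.

## Working session

There is one attempt and no reset: what is moved stays moved. The work goes in short steps, Python scripts to look and compute and a shell command to move; the robot and the scene stay as the last step left them, time stands still between calls to the robot, and variables do not carry over. Pictures are saved under pics/ and viewed, about 8 in all and at most 12, crops included, and the job is handed in when it is done.

```bash
mkdir -p pics; ls; cat > h.py <<'E'
import numpy as np, cv2
from cell import env
def cam(n):
    c=env.read_camera(n); np.savez('%s.npz'%n,**c); return c
def load(n): return dict(np.load('%s.npz'%n))
def cloud(c):
    z=c['range_z'].astype(float); v,u=np.indices(z.shape)
    P=np.stack([(u-c['cx'])/c['fx']*z,(v-c['cy'])/c['fy']*z,z],-1)
    R=cv2.Rodrigues(np.array(c['rvec'],float).reshape(3,1))[0]
    W=(P-np.array(c['tvec'],float).reshape(3))@R; W[z==0]=np.nan; return W
E
python3 - <<'E'
from h import *
for n in('top','side'):
    c=cam(n); cv2.imwrite('pics/%s0.png'%n,c['image'])
    R=cv2.Rodrigues(np.array(c['rvec'],float).reshape(3,1))[0]
    print(n,c['fx'],-R.T@np.array(c['tvec']).ravel(),R[2])
print(env.state())
E
```

```text
pics
top 512.0613988967575 [ 197.21199348 -133.12859165 1643.4165509 ] [ 0.19461153  0.00715865 -0.98085427]
side 492.86046782357755 [ -72.68649634 -717.41933728  967.54920664] [ 0.48479978  0.47995871 -0.73116948]
{'t': 0.1, 'joints': array([ 1.23642576e+00,  4.91502339e-01,  1.55938469e+00, -8.49653692e-06,
        1.09165176e+00, -1.05622814e-01]), 'qvel': array([-0.00276357, -0.00050731, -0.00090022, -0.00081666,  0.00138547,
       -0.00108642]), 'tau': array([ 2.06363504e-03, -6.13617468e+01, -2.58605576e+01,  6.93715992e-02,
        4.69801796e-02, -1.95904221e-05]), 'eef_pos': array([141.65155484, 608.53090416, 214.11958697]), 'tcp_rot': array([-3.14065099e+00, -9.22539164e-05,  2.91284877e+00]), 'ft_force': array([-0.56419681, -0.10464154,  1.64423882]), 'moment': array([ 0.0109678 , -0.04362165,  0.04079595]), 'opening': 1.0018645283852017}
```

View pics/top0.png

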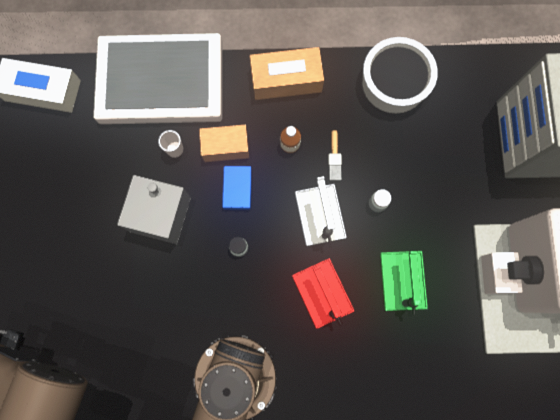

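View pics/side0.png

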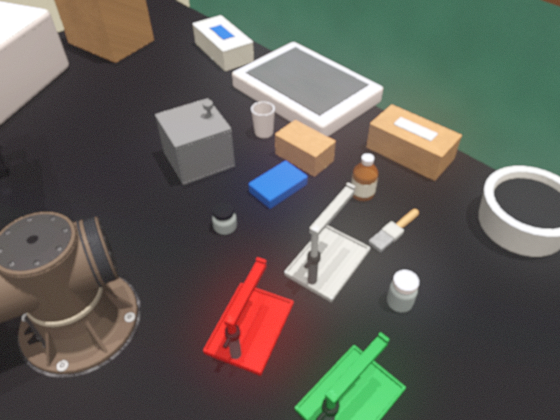

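The top view shows the tub lid at about (155,208), its knob at (153,187) and the steel stand at (321,214), with the bar's free end at (321,181) and the post at (327,233). The hinge is on the side near the robot. Red and green are the look-alikes.

```bash
python3 - <<'E'
from h import *
for n in('top','side'):
    c=load(n); W=cloud(c); np.set_printoptions(precision=1,suppress=True)
    if n=='top':
        box={'tub':(110,165,200,250),'stand':(290,175,350,250)}
    else: box={'tub':(150,90,240,185),'stand':(280,175,372,300)}
    for k,(a,b,e,d) in box.items():
        P=W[b:d,a:e].reshape(-1,3); P=P[~np.isnan(P[:,0])]
        print(n,k,len(P),np.histogram(P[:,2],bins=range(-10,260,10))[0])
        bands={'tub':[(128,144),(155,200)],'stand':[(3,22),(80,115),(125,240)]}[k]
        for lo,hi in bands:
            Q=P[(P[:,2]>lo)&(P[:,2]<hi)]
            if len(Q)<4: continue
            r=cv2.minAreaRect(Q[:,:2].astype(np.float32)); print(lo,hi,len(Q),Q.mean(0),r,np.median(Q[:,2]),Q[:,2].max())
            print(cv2.boxPoints(r).tolist())
    m=[(153,187),(122,209),(136,178),(187,186),(172,241),(321,181),(328,230),(321,214)] if n=='top' else [(350,190),(330,210),(316,232),(313,262),(208,106)]
    for u,v in m: print((u,v),W[v,u])
E
```

```text
top tub 7621 [1898 2292   80   42   50   48   47   54   52   44   58   53   48   81
 1697  992    1    4   28   44    0    0    0    0    0    0]
128 144 2534 [511.3 241.2 138.4] ((514.091064453125, 241.57403564453125), (161.66748046875, 160.4468536376953), 74.7416000366211) 138.56279172445403 143.99923249649626
[[415.4223937988281, 184.702392578125], [570.2132568359375, 142.4771728515625], [612.759765625, 298.4456787109375], [457.9688720703125, 340.6708984375]]
155 200 76 [561.2 226.3 180. ] ((561.9298706054688, 227.40647888183594), (26.3802547454834, 26.217679977416992), 8.963120460510254) 180.37464840511143 188.88497899354985
[[546.8584594726562, 238.30023193359375], [550.9431762695312, 212.4027099609375], [577.0012817382812, 216.51272583007812], [572.9165649414062, 242.41024780273438]]
top stand 4484 [ 936 2200  787   46    6    2    3    3    0    0    6   45   26    3
    4    2    4    2    1   20  247  134    2    0    0    0]
3 22 2276 [ 509.9 -275.8    8.9] ((514.25634765625, -279.0308532714844), (194.4458465576172, 246.42250061035156), 88.53819274902344) 8.328919238507792 
[... 2552 characters left out ...]
357 114.84462013033183
[[394.3653564453125, -281.84136962890625], [405.4776611328125, -317.90863037109375], [738.8089599609375, -215.20907592773438], [727.6966552734375, -179.14181518554688]]
125 240 820 [ 486.9 -285.1  190.2] ((500.7907409667969, -280.86126708984375), (155.89047241210938, 22.281957626342773), 9.919652938842773) 197.28294363526635 209.41879248078908
[[422.091552734375, -283.3142395019531], [425.92999267578125, -305.2630920410156], [579.4899291992188, -278.4082946777344], [575.6514892578125, -256.4594421386719]]
(350, 190) [ 567.1 -273.5  198. ]
(330, 210) [ 489.8 -283.3  199.8]
(316, 232) [ 426.6 -301.8  196.2]
(313, 262) [ 423.5 -301.7   96.9]
(208, 106) [554.8 211.9 180.6]
```

```bash
python3 - <<'E'
from h import *
c=load('top')['image'];s=load('side')['image']
a=cv2.resize(c[165:255,105:205],(400,360),interpolation=2);b=cv2.resize(c[165:255,280:360],(400,360),interpolation=2)[:, :400]
d=cv2.resize(s[170:310,275:380],(300,400),interpolation=2)
o=np.zeros((400,800,3),np.uint8)
b=cv2.resize(c[170:250,290:350],(300,400),interpolation=2)
a=cv2.resize(c[165:255,105:205],(200,180),interpolation=2)
o[:,:300]=b;o[:,300:600]=d;o[:180,600:]=a
cv2.imwrite('pics/crop1.png',o)
E
```

```text
(no output)
```

View pics/crop1.png

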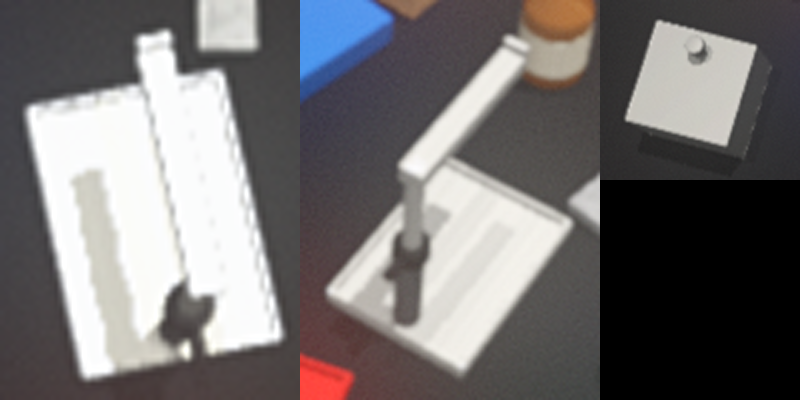

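```bash
cat >> h.py <<'E'
def to(x,y,z,yaw):
    s=env.state(); p=s['eef_pos']; w=s['tcp_rot'][2]; yaw=np.radians(yaw)
    d=np.array([x,y,z])-p; c,n=np.cos(w),np.sin(w)
    sh=np.array([c*d[0]+n*d[1], n*d[0]-c*d[1], -d[2]])/1000
    print('shift',sh.round(4),'turn',round(-((yaw-w+np.pi)%(2*np.pi)-np.pi),3),'t',s['t'],'p',p.round(1),'yaw',round(np.degrees(w),1),'F',s['ft_force'].round(1),'op',round(s['opening'],3))
E
python3 -c "
from h import *
to(562,226,240,164.7)"
```

```text
shift [-0.4961 -0.2773 -0.0259] turn 0.038 t 0.1 p [141.7 608.5 214.1] yaw 166.9 F [-0.6 -0.1  1.6] op 1.002
```

```bash
python3 -m pendant '[[[1,-0.035,-0.02,-0.02,0.038],[1,-0.07,-0.04,-0.026,0.038],[1,-0.105,-0.06,-0.026,0.038],[1,-0.14,-0.08,-0.026,0.038],[1,-0.175,-0.1,-0.026,0.038],[1,-0.21,-0.12,-0.026,0.038],[1,-0.245,-0.138,-0.026,0.038],[1,-0.28,-0.156,-0.026,0.038]]]'
python3 -c "
from h import *
to(562,226,240,164.7)"
```

```text
t: 0.9
eef_pos: [380.0, 392.0, 240.5]
tcp_rot: [-3.141, -0.0, 2.875]
ft_force: [0.6, -0.3, -0.4]
opening: 1.001
shift [-0.2193 -0.1121  0.0005] turn 0.0 t 0.9 p [380.  392.  240.5] yaw 164.7 F [ 0.6 -0.3 -0.4] op 1.001
```

```bash
python3 -m pendant '[[[1,-0.036,-0.018,0,0],[1,-0.072,-0.036,0,0],[1,-0.108,-0.054,0,0],[1,-0.144,-0.072,0,0],[1,-0.18,-0.09,0,0],[1,-0.205,-0.104,0,0],[1,-0.219,-0.112,0,0],[1,-0.219,-0.112,0,0]]]'
python3 -m pendant '[[[1,0,0,0.02,0],[1,0,0,0.04,0],[1,0,0,0.06,0],[1,0,0,0.078,0],[1,0,0,0.086,0],[0.2,0,0,0.086,0],[0,0,0,0.086,0],[0,0,0,0.086,0]]]'
python3 -c "
from h import *
to(562,226,154,164.7)"
```

```text
t: 1.7
eef_pos: [561.6, 226.3, 240.1]
tcp_rot: [-3.141, -0.001, 2.873]
ft_force: [0.1, 0.6, 0.0]
opening: 0.998
t: 2.5
eef_pos: [561.0, 227.9, 155.6]
tcp_rot: [3.141, 0.001, 2.875]
ft_force: [-0.4, -0.1, -0.4]
opening: 0.798
shift [-0.0014 -0.0015  0.0016] turn 0.0 t 2.5 p [561.  227.9 155.6] yaw 164.7 F [-0.4 -0.1 -0.4] op 0.798
```

```bash
python3 -m pendant '[[[0,0,0,0,0],[0,0,0,0,0],[0,0,0,0,0],[0,0,0,0,0],[0,0,0,0,0],[0,0,0,0,0],[0,0,0,0,0],[0,0,0,0,0]]]'
python3 - <<'E'
import numpy as np
r0=np.array([130,43]);
for t in np.arange(0.1,1.9,.1).tolist()+[1.85]:
    d=130*np.cos(t)-43*np.sin(t);z=130*np.sin(t)+43*np.cos(t)
    print(round(t,2),round((130-d)/1000,3),round(-(z-43)/1000,3))
E
```

```text
t: 3.3
eef_pos: [561.3, 229.2, 154.8]
tcp_rot: [3.138, 0.001, 2.875]
ft_force: [0.9, 10.6, -1.9]
opening: 0.282
0.1 0.005 -0.013
0.2 0.011 -0.025
0.3 0.019 -0.036
0.4 0.027 -0.047
0.5 0.037 -0.057
0.6 0.047 -0.066
0.7 0.058 -0.074
0.8 0.07 -0.08
0.9 0.083 -0.086
1.0 0.096 -0.09
1.1 0.109 -0.092
1.2 0.123 -0.094
1.3 0.137 -0.094
1.4 0.15 -0.092
1.5 0.164 -0.09
1.6 0.177 -0.086
1.7 0.189 -0.08
1.8 0.201 -0.074
1.85 0.207 -0.07
```

```bash
python3 -m pendant '[[[0,0.005,0.002,-0.013,0],[0,0.011,0.002,-0.025,0],[0,0.019,0.002,-0.036,0],[0,0.027,0.002,-0.047,0],[0,0.037,0.002,-0.057,0],[0,0.047,0.002,-0.066,0],[0,0.058,0.002,-0.074,0],[0,0.07,0.002,-0.08,0]]]'
```

```text
t: 4.1
eef_pos: [493.0, 248.4, 235.4]
tcp_rot: [3.141, 0.001, 2.875]
ft_force: [1.9, 4.1, -3.7]
opening: 0.282
```

Lid follows with low force; continue from 0.8 rad.

```bash
python3 -m pendant '[[[0,0.013,0,-0.006,0],[0,0.026,0,-0.01,0],[0,0.039,0,-0.012,0],[0,0.053,0,-0.014,0],[0,0.067,0,-0.014,0],[0,0.08,0,-0.012,0],[0,0.094,0,-0.01,0],[0,0.107,0,-0.006,0]]]'
```

```text
t: 4.9
eef_pos: [390.4, 277.2, 241.3]
tcp_rot: [3.138, 0.002, 2.875]
ft_force: [6.9, 9.9, -6.6]
opening: 0.283
```

```bash
python3 -m pendant '[[[0,0.012,0,0.006,0],[0,0.018,0,0.009,0],[0,0.024,0,0.012,0],[0,0.027,0,0.014,0],[0,0.03,0,0.016,0],[0,0.03,0,0.016,0],[0,0.03,0,0.016,0],[0,0.03,0,0.016,0]]]'
```

```text
t: 5.7
eef_pos: [361.8, 285.3, 225.9]
tcp_rot: [3.138, 0.002, 2.875]
ft_force: [0.5, 9.4, 4.2]
opening: 0.283
```

```bash
python3 -m pendant '[[[0.8,0,0,0,0],[0.8,0,0,0,0],[0.8,0,0,0,0],[0.8,0,0,0,0],[0.8,0,0,0,0],[0.8,0,0,0,0],[0.8,0,0,-0.02,0],[0.8,0.0,0,-0.05,0]]]' && python3 -m pendant '[[[0.8,0,0,-0.04,0],[0.8,0,0,-0.08,0],[0.8,0,0.04,-0.12,0],[0.8,0,0.08,-0.12,0],[0.8,0,0.12,-0.12,0],[0.8,0,0.16,-0.12,0],[0.8,0,0.2,-0.12,0],[0.8,0,0.22,-0.12,0]]]'
python3 - <<'E'
from h import *
c=cam('top'); s=cam('side')
o=np.hstack([cv2.resize(c['image'][150:270,90:230],(400,343)),cv2.resize(s['image'][70:205,130:290],(400,343))])
cv2.imwrite('pics/open.png',o)
E
```

```text
t: 6.5
eef_pos: [361.1, 283.6, 274.1]
tcp_rot: [-3.139, -0.002, 2.875]
ft_force: [0.1, 0.0, -0.6]
opening: 0.794
t: 7.3
eef_pos: [419.9, 498.6, 393.4]
tcp_rot: [-3.141, -0.001, 2.876]
ft_force: [-0.1, 0.3, -0.2]
opening: 0.797
```

View pics/open.png

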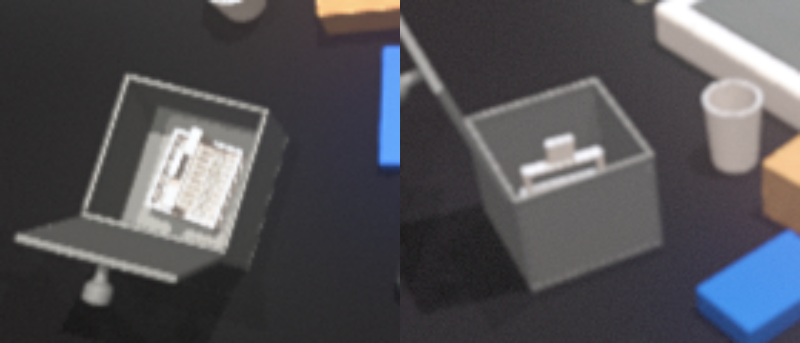

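```bash
python3 - <<'E'
from h import *
np.set_printoptions(precision=1,suppress=True)
a=np.radians(-15.3)
for n in('top','side'):
    c=load(n); W=cloud(c); im=c['image'].astype(int)
    P=W.reshape(-1,3); I=im.reshape(-1,3)
    d=P[:,:2]-[514.5,241.7]; uv=np.c_[d@[np.cos(a),np.sin(a)], d@[-np.sin(a),np.cos(a)]]
    ok=(np.abs(uv)<72).all(1)&~np.isnan(P[:,0])&(I.min(1)>135)
    for lo,hi in((28,48),(82,95),(97,125)):
        m=ok&(P[:,2]>lo)&(P[:,2]<hi); Q=P[m]
        if len(Q)<5: print(n,lo,len(Q));continue
        r=cv2.minAreaRect(Q[:,:2].astype(np.float32))
        print(n,lo,hi,len(Q),Q.mean(0),np.median(Q,0),r)
        idx=np.where(m)[0]; print('  px',idx.__len__(),(idx%560).min(),(idx%560).max(),(idx//560).min(),(idx//560).max())
    L=(uv[:,0]<-85)&(np.abs(uv[:,1])<85)&(uv[:,0]>-170)&(P[:,2]>145)&(P[:,2]<320)
    Q=np.c_[uv[L,0],P[L,2]]; print('lid',len(Q)); 
    if len(Q)>20:
        v=cv2.fitLine(Q.astype(np.float32),cv2.DIST_HUBER,0,.01,.01).ravel();print(v,np.arctan2(v[1],v[0]))
t=load('top')['image'][175:255,115:200]; s=load('side')['image'][95:190,150:245]
cv2.imwrite('pics/c2.png',np.hstack([cv2.resize(t,(400,376),interpolation=2),cv2.resize(s,(400,376),interpolation=2)]))
E
```

```text
top 28 48 267 [513.1 239.7  35.8] [511.4 235.6  36. ] ((515.8839721679688, 242.2471923828125), (85.59820556640625, 92.62670135498047), 69.69416046142578)
  px 267 141 174 196 229
top 82 95 48 [515.7 242.8  92.3] [509.3 241.5  92.9] ((516.0955810546875, 242.39002990722656), (13.433527946472168, 90.73082733154297), 70.21479797363281)
  px 48 147 159 195 222
top 97 125 49 [517.6 239.3 109.4] [515.7 239.8 105.9] ((515.3687133789062, 240.93063354492188), (12.221766471862793, 87.19612884521484), 69.8437271118164)
  px 49 149 160 195 222
lid 872
[   0.3   -1.  -108.3  228.1] -1.2789538
side 28 48 42 [524.9 281.4  36.4] [522.9 279.5  36.3] ((527.7811889648438, 291.46881103515625), (37.05988693237305, 94.09877014160156), 68.94356536865234)
  px 42 173 206 134 146
side 82 95 87 [513.4 241.   91.8] [510.3 240.9  92.9] ((516.5474243164062, 241.83370971679688), (17.745519638061523, 90.26579284667969), 69.03672790527344)
  px 87 179 210 128 141
side 97 125 100 [516.  238.8 111.3] [515.8 238.8 111.6] ((516.108642578125, 240.33169555664062), (14.214532852172852, 81.99405670166016), 67.70681762695312)
  px 100 180 209 123 136
lid 456
[   0.3   -1.  -117.4  243.1] -1.2797077
```

View pics/c2.png

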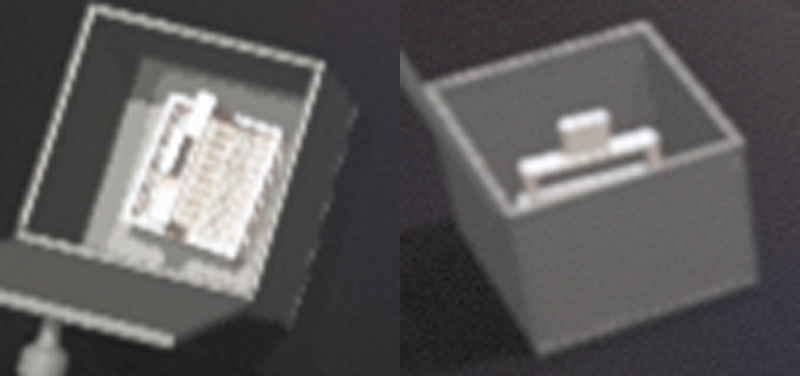

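The lid fits at 1.86 rad, on its stop. The loop is centred at about (516,242) and its plane runs along −20°, so the jaws go along 70° (yaw 160°). The fingertips must stay above the loop top at z≈95.

```bash
python3 -c "
from h import *
to(516,241,200,160)
W=cloud(load('top'));print(W[130,291],W[138,289],W[160,335],W[200,380])"
```

```text
shift [-0.1602 -0.2229  0.1929] turn 0.084 t 7.4 p [419.8 498.1 392.9] yaw 164.8 F [-0.3 -0.7 -0.2] op 0.801
[ 750.62659108 -187.84223019  127.65956979] [ 733.522365   -181.78135941  102.17044982] [ 683.62927203 -334.12146024   17.61875801] [ 531.80017211 -460.39710952   83.00975855]
```

```bash
python3 -m pendant '[[[0.5,-0.023,-0.032,0.015,0.04],[0.5,-0.046,-0.064,0.03,0.084],[0.5,-0.069,-0.096,0.045,0.084],[0.5,-0.092,-0.128,0.06,0.084],[0.5,-0.115,-0.16,0.08,0.084],[0.5,-0.138,-0.192,0.1,0.084],[0.5,-0.16,-0.223,0.12,0.084],[0.5,-0.16,-0.223,0.15,0.084]]]'
python3 - <<'E'
from h import *
to(516,241,98,160)
c=cam('side'); 
E
```

```text
t: 8.2
eef_pos: [516.3, 234.9, 245.2]
tcp_rot: [3.141, 0.002, 2.787]
ft_force: [-0.2, 0.8, 0.5]
opening: 0.499
shift [0.0024 0.0056 0.1472] turn -0.006 t 8.2 p [516.3 234.9 245.2] yaw 159.7 F [-0.2  0.8  0.5] op 0.499
```

```bash
python3 -m pendant '[[[0.5,0.002,0.005,0.03,0],[0.5,0.002,0.005,0.06,0],[0.5,0.002,0.005,0.09,0],[0.5,0.002,0.005,0.1,0],[0.5,0.002,0.005,0.1,0],[0.5,0.002,0.005,0.1,0],[0.5,0.002,0.005,0.1,0],[0.5,0.002,0.005,0.1,0]]]'
python3 - <<'E'
from h import *
to(516,241,98,160)
E
```

```text
t: 9.05
eef_pos: [515.4, 244.5, 145.9]
tcp_rot: [3.14, 0.001, 2.791]
ft_force: [-0.1, -0.3, -0.5]
opening: 0.502
shift [-0.0018 -0.0031  0.0479] turn -0.002 t 9.05 p [515.4 244.5 145.9] yaw 159.9 F [-0.1 -0.3 -0.5] op 0.502
```

```bash
python3 -m pendant '[[[0.5,-0.002,-0.003,0.015,0],[0.5,-0.002,-0.003,0.03,0],[0.5,-0.002,-0.003,0.042,0],[0.5,-0.002,-0.003,0.047,0],[0,-0.002,-0.003,0.047,0],[0,-0.002,-0.003,0.047,0],[0,-0.002,-0.003,0.047,0],[0,-0.002,-0.003,0.047,0]]]' && python3 -m pendant '[[[0,0,0,0,0],[0,0,0,0,0],[0,0,0,0,0],[0,0,0,0,0],[0,0,0,-0.005,0],[0,0,0,-0.01,0],[0,0,0,-0.015,0],[0,0,0,-0.015,0]]]'
python3 - <<'E'
from h import *
to(516,241,98,160)
c=cam('top');s=cam('side'); t=c['image'][175:255,115:200]; s=s['image'][65:190,130:255]
cv2.imwrite('pics/g.png',np.hstack([cv2.resize(t,(400,376),interpolation=2),cv2.resize(s,(400,376),interpolation=2)]))
E
```

```text
t: 9.85
eef_pos: [516.1, 240.9, 98.1]
tcp_rot: [3.141, 0.001, 2.791]
ft_force: [0.1, 0.8, 0.4]
opening: 0.22
t: 10.65
eef_pos: [516.2, 241.0, 113.6]
tcp_rot: [3.141, 0.001, 2.791]
ft_force: [-0.5, 0.4, -2.5]
opening: 0.08
shift [ 0.0002 -0.      0.0156] turn -0.002 t 10.65 p [516.2 241.  113.6] yaw 159.9 F [-0.5  0.4 -2.5] op 0.08
```

View pics/g.png

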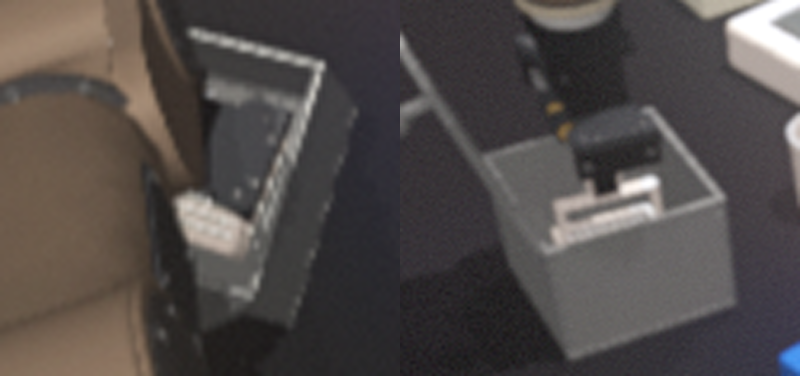

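Grip confirmed: 7.6 mm opening, 2.5 N of weight, and the picture shows the carrier rising upright with the fingers. Lifting it clear next.

```bash
python3 -m pendant '[[[0,0,0,-0.015,0],[0,0,0,-0.04,0],[0,0,0,-0.065,0],[0,0,0,-0.09,0],[0,0,0,-0.115,0],[0,0,0,-0.14,0],[0,0,0,-0.16,0],[0,0,0,-0.17,0]]]'
python3 - <<'E'
from h import *
to(648,-254,280,100)
E
```

```text
t: 11.55
eef_pos: [516.1, 240.9, 284.2]
tcp_rot: [3.14, 0.001, 2.791]
ft_force: [0.0, -0.3, -2.6]
opening: 0.083
shift [-0.2939 -0.4194  0.0042] turn 1.045 t 11.55 p [516.1 240.9 284.2] yaw 159.9 F [ 0.  -0.3 -2.6] op 0.083
```

```bash
python3 -m pendant '[[[0,-0.008,-0.012,0,0.04],[0,-0.028,-0.04,0,0.13],[0,-0.05,-0.071,0,0.22],[0,-0.072,-0.103,0,0.31],[0,-0.094,-0.134,0,0.4],[0,-0.114,-0.163,0,0.48],[0,-0.13,-0.186,0,0.54],[0,-0.138,-0.197,0,0.56]]]'
python3 - <<'E'
from h import *
to(648,-254,280,100)
E
```

```text
t: 12.35
eef_pos: [577.7, 5.6, 281.2]
tcp_rot: [-3.14, -0.001, 2.226]
ft_force: [-1.0, 0.9, -1.8]
opening: 0.082
shift [-0.2487 -0.1023  0.0012] turn 0.48 t 12.35 p [577.7   5.6 281.2] yaw 127.5 F [-1.   0.9 -1.8] op 0.082
```

```bash
python3 -m pendant '[[[0,-0.02,-0.008,0,0.04],[0,-0.06,-0.025,0,0.13],[0,-0.1,-0.041,0,0.22],[0,-0.14,-0.058,0,0.31],[0,-0.18,-0.074,0,0.38],[0,-0.215,-0.088,0,0.44],[0,-0.238,-0.098,0,0.48],[0,-0.249,-0.102,0,0.48]]]' && python3 -m pendant '[[[0,0,0,0,0],[0,0,0,0,0],[0,0,0,0.01,0],[0,0,0,0.02,0],[0,0,0,0.03,0],[0,0,0,0.04,0],[0,0,0,0.045,0],[0,0,0,0.045,0]]]'
python3 - <<'E'
from h import *
to(648,-254,233,100)
np.set_printoptions(precision=1,suppress=True)
s=cam('side');c=cam('top'); t=c['image'][140:250,270:380]; k=s['image'][110:310,260:430]
cv2.imwrite('pics/st.png',np.hstack([cv2.resize(t,(400,400),interpolation=2),cv2.resize(k,(340,400),interpolation=2)]))
E
```

```text
t: 13.15
eef_pos: [649.6, -252.9, 280.9]
tcp_rot: [-3.14, -0.001, 1.748]
ft_force: [0.4, -0.2, -2.2]
opening: 0.083
t: 13.95
eef_pos: [649.6, -250.7, 236.5]
tcp_rot: [-3.14, -0.001, 1.751]
ft_force: [-0.4, -0.1, -2.8]
opening: 0.082
shift [-0.0029 -0.0022  0.0035] turn 0.006 t 13.95 p [ 649.6 -250.7  236.5] yaw 100.3 F [-0.4 -0.1 -2.8] op 0.082
```

View pics/st.png

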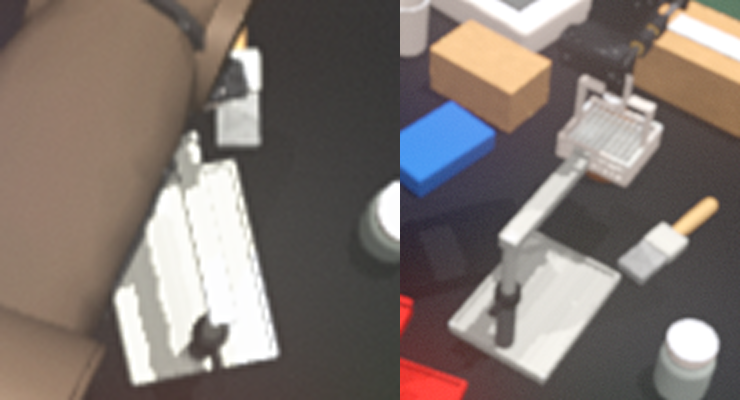

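```bash
python3 - <<'E'
from h import *
np.set_printoptions(precision=1,suppress=True)
c=load('side');W=cloud(c);
P=W[140:206,330:400].reshape(-1,3); I=c['image'][140:206,330:400].reshape(-1,3)
m=(I.min(1)>110)&(abs(P[:,0]-650)<80)&(abs(P[:,1]+251)<80)
P=P[m]; print(np.histogram(P[:,2],bins=range(110,260,5)))
for lo,hi in((160,190),(222,245)):
    Q=P[(P[:,2]>lo)&(P[:,2]<hi)]
    if len(Q)>5: print(lo,Q.mean(0),np.median(Q[:,2]),cv2.minAreaRect(Q[:,:2].astype(np.float32)))
E
```

```text
(array([  0,   0,   0,   0,   0,   0,  14,  78,  54, 136, 220, 205, 347,
       222,  11,  18,  12,  29,  24,  28,  17,   7,  15,  20, 108,  41,
         9,   4,   6]), array([110, 115, 120, 125, 130, 135, 140, 145, 150, 155, 160, 165, 170,
       175, 180, 185, 190, 195, 200, 205, 210, 215, 220, 225, 230, 235,
       240, 245, 250, 255]))
160 [ 646.4 -252.2  170.7] 171.8292367182189 ((631.7153930664062, -255.34503173828125), (121.54354858398438, 94.36254119873047), 10.195816040039062)
222 [ 646.5 -255.4  233.3] 233.50183950466769 ((646.8390502929688, -252.52845764160156), (16.059701919555664, 90.67953491210938), 10.722331047058105)
```

```bash
python3 -m pendant '[[[0,-0.002,0,0.005,0],[0,-0.002,-0.006,0.005,0],[0,-0.002,-0.015,0.005,0],[0,-0.002,-0.025,0.005,0],[0,-0.002,-0.035,0.005,0],[0,-0.002,-0.045,0.005,0],[0,-0.002,-0.055,0.005,0],[0,-0.002,-0.06,0.005,0]]]'
python3 -c "
from h import *
to(523,-276,231,100)"
```

```text
t: 14.85
eef_pos: [590.2, -263.8, 232.9]
tcp_rot: [3.141, 0.0, 1.75]
ft_force: [0.3, 0.8, -1.1]
opening: 0.082
shift [ 0.     -0.0683  0.0019] turn 0.005 t 14.85 p [ 590.2 -263.8  232.9] yaw 100.3 F [ 0.3  0.8 -1.1] op 0.082
```

```bash
python3 -m pendant '[[[0,0,-0.008,0.001,0],[0,0,-0.018,0.001,0],[0,0,-0.028,0.001,0],[0,0,-0.038,0.001,0],[0,0,-0.048,0.001,0],[0,0,-0.058,0.001,0],[0,0,-0.065,0.001,0],[0,0,-0.068,0.001,0]]]' && python3 -m pendant '[[[0,0,0,0,0],[0,0,0,0.003,0],[0,0,0,0.006,0],[0,0,0,0.009,0],[0,0,0,0.012,0],[0,0,0,0.014,0],[0,0,0,0.016,0],[0,0,0,0.016,0]]]'
```

```text
t: 15.65
eef_pos: [523.6, -275.9, 231.8]
tcp_rot: [3.141, 0.0, 1.75]
ft_force: [-0.7, 0.1, -2.4]
opening: 0.081
t: 16.45
eef_pos: [524.2, -275.7, 215.3]
tcp_rot: [-3.141, -0.0, 1.751]
ft_force: [-0.5, 0.4, -1.1]
opening: 0.083
```

```bash
python3 -m pendant '[[[0,0,0,0.001,0],[0,0,0,0.002,0],[0,0,0,0.003,0],[0,0,0,0.004,0],[0,0,0,0.005,0],[0,0,0,0.006,0],[0,0,0,0.006,0],[0,0,0,0.006,0]]]'
```

```text
t: 17.25
eef_pos: [524.3, -275.7, 209.6]
tcp_rot: [3.142, -0.0, 1.751]
ft_force: [0.6, -0.3, -0.8]
opening: 0.084
```

```bash
python3 -m pendant '[[[0,0,0,0.001,0],[0,0,0,0.0015,0],[0,0,0,0.002,0],[0,0,0,0.0025,0],[0,0,0,0.003,0],[0,0,0,0.003,0],[0,0,0,0.003,0],[0,0,0,0.003,0]]]'
```

```text
t: 18.05
eef_pos: [524.3, -275.7, 206.6]
tcp_rot: [3.142, -0.0, 1.751]
ft_force: [0.3, -0.3, -0.7]
opening: 0.08
```

```bash
python3 -m pendant '[[[0,0,0,0.0005,0],[0,0,0,0.001,0],[0,0,0,0.0015,0],[0,0,0,0.002,0],[0,0,0,0.002,0],[0,0,0,0.002,0],[0,0,0,0.002,0],[0,0,0,0.002,0]]]'
```

```text
t: 18.85
eef_pos: [524.3, -275.7, 205.5]
tcp_rot: [3.141, 0.001, 1.751]
ft_force: [-2.9, 2.2, 8.0]
opening: 0.081
```

Contact at TCP 205.5 puts the loop underside at 197.5, which matches the bar seen at about 198. Holding, then a look before letting go.

```bash
python3 -m pendant '[[[0,0,0,0,0],[0,0,0,0,0],[0,0,0,0,0],[0,0,0,0,0],[0,0,0,-0.0003,0],[0,0,0,-0.0003,0],[0,0,0,-0.0003,0],[0,0,0,-0.0003,0]]]'
python3 - <<'E'
from h import *
s=cam('side');k=s['image'][140:310,260:400]
cv2.imwrite('pics/hang.png',cv2.resize(k,(480,583),interpolation=2))
E
```

```text
t: 19.65
eef_pos: [524.3, -275.8, 205.5]
tcp_rot: [3.141, 0.0, 1.751]
ft_force: [-1.6, 2.2, 7.1]
opening: 0.082
```

View pics/hang.png

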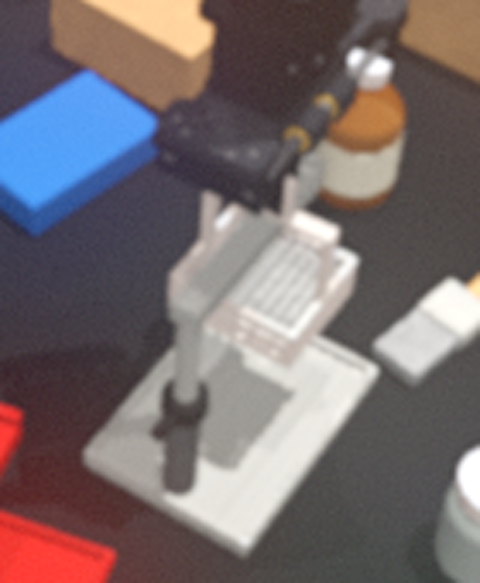

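The bar runs through the loop (picture about (240,260)) and the basket sits below it. Letting go gently and rising.

```bash
python3 -m pendant '[[[0.1,0,0,0,0],[0.12,0,0,0,0],[0.15,0,0,0,0],[0.2,0,0,0,0],[0.25,0,0,0,0],[0.3,0,0,0,0],[0.35,0,0,0,0],[0.35,0,0,0,0]]]' && python3 -m pendant '[[[0.35,0,0,-0.005,0],[0.35,0,0,-0.015,0],[0.35,0,0,-0.03,0],[0.35,0,0,-0.05,0],[0.35,0,0,-0.08,0],[0.35,0,0,-0.11,0],[0.35,0,0,-0.14,0],[0.35,0,0,-0.15,0]]]' && python3 -m pendant '[[[0.35,0.03,0,0,0],[0.35,0.06,0,0,0],[0.35,0.1,0,0,0],[0.35,0.14,0,0,0],[0.35,0.18,0,0,0],[0.35,0.2,0,0,0],[0.35,0.2,0,0,0],[0.35,0.2,0,0,0]]]'
python3 - <<'E'
from h import *
np.set_printoptions(precision=1,suppress=True)
c=cam('side');W=cloud(c);t=cam('top');
P=W[140:310,260:400].reshape(-1,3)
m=(abs(P[:,0]-524)<60)&(abs(P[:,1]+276)<60)
P=P[m]
for lo,hi in((135,150),(199,207),(210,235)):
    Q=P[(P[:,2]>lo)&(P[:,2]<hi)]
    if len(Q)>5: print(lo,len(Q),Q.mean(0),np.median(Q[:,2]),cv2.minAreaRect(Q[:,:2].astype(np.float32)))
cv2.imwrite('pics/end.png',np.hstack([cv2.resize(c['image'][140:310,260:400],(400,485),interpolation=2),cv2.resize(t['image'][120:280,100:232],(400,485),interpolation=2)]))
E
```

```text
t: 20.5
eef_pos: [524.3, -275.7, 204.9]
tcp_rot: [3.142, -0.0, 1.751]
ft_force: [-0.5, 0.1, -0.3]
opening: 0.342
t: 21.3
eef_pos: [524.7, -276.0, 358.8]
tcp_rot: [3.138, 0.004, 1.751]
ft_force: [-0.8, 0.1, -0.1]
opening: 0.353
t: 22.1
eef_pos: [488.5, -79.1, 354.9]
tcp_rot: [3.142, 0.0, 1.752]
ft_force: [-1.1, 0.1, 0.1]
opening: 0.351
135 586 [ 520.7 -285.9  142.1] 142.65779685801863 ((522.1376342773438, -277.0078430175781), (84.17045593261719, 94.97555541992188), 11.268302917480469)
199 265 [ 524.4 -279.1  202.1] 202.11025963367152 ((523.9016723632812, -278.09613037109375), (96.03562927246094, 76.99836730957031), 48.1618766784668)
210 131 [ 521.2 -278.6  223.7] 224.4893152541124 ((522.3598022460938, -277.23504638671875), (9.614419937133789, 30.878009796142578), 7.864132404327393)
```

View pics/end.png

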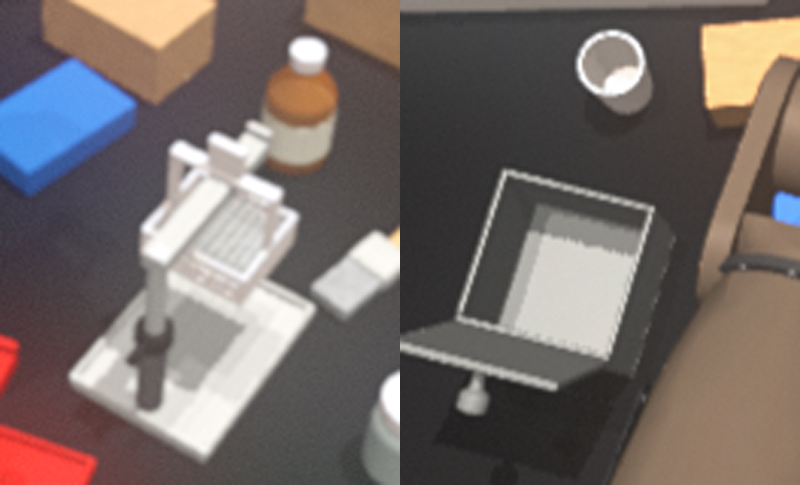

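The carrier hangs upright on the bar: tab centred on (522,-277), basket top at about 143. The lid is still back on its stop and the tub is empty.

```bash
python3 -c "
from h import *
print(env.job_done()); print(env.state()['t'])"
```

```text
the job is handed in; nothing more can be done
None
the job is handed in; nothing more can be done
```

The carrier is hanging by its loop on the steel stand's bar and the job is handed in. I took about 22 s of the 72 s; `job_done` gave no verdict.

- **Lid:** I swung it open by the knob, and depth images put it at 1.86 rad, on its stop. In the last picture it is still back in that position.
- **Bar height:** The loop met the bar with its underside at about 197.5 mm, which agrees with the 198 mm I saw in the depth images. The force reading rose to about +7 to +8 N while the fingers still held the tab, and I kept it there for over 0.8 s before letting go.
- **Carrier:** The last check showed it upright and free, at about x = -20 mm and y within about 3 mm in the stand's frame. Its underside is about 111 mm above the table.
- **Bystanders and robot:** I saw no sign of a bystander being touched, but I did not re-measure their positions. The arm is clear of everything, with a wrist force of about 1 N, which is noise level.

No check failed or disagreed. The force readings are noisy by about 1 N, so I took contact only from the clear jump.

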